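# Gauge the angled bore and pick its post

## Robot

A 6-joint arm with a two-finger parallel gripper is mounted at the origin on the work surface. World frame = base frame: x ahead of the robot, y to its left, z up, the work surface at z = 0. Lengths are in mm, angles in rad, forces in N, time in s.
With the tool pointing down it reaches from about 350 to 775 mm from the base axis. Payload 7.3 kg.
Tool frame: the origin (TCP) lies at the very end of the fingers, on their centre line; the grasp point (between the pads) lies 19 mm behind it; z points along the fingers, y is the line along which they close (so a half turn about z gives the same grasp; the last joint's range is limited). The gripper opens to 92 mm and grips with 3 to 60 N. Pads are 19 mm wide; open, the fingers measure 130 mm over their backs; the gripper's body (75 mm by 190 mm) begins 47 mm behind the grasp point.
Start: joints at [1.15, 0.342, 1.524, -0, 1.275, -0.146], TCP at [142.447, 505.329, 193.541] pointing down, gripper open.
Joint ranges: [-2.53, 2.53], [-0.77, 2.02], [0.04, 2.7], [-1, 4.14], [0.28, 2.66], [-3.11, 3.11]. Speed limits (rad/s): [2.57, 2.57, 3.14, 3.14, 3.14, 3.14].

## Interface

Orientations are given as [roll, pitch, yaw] about the fixed x, y, z axes, in that order (R = Rz(yaw) Ry(pitch) Rx(roll)).
In Python, from plant import * gives the robot as it stands.
- The arm moves only by the tool arm_command, never from a script. Its arguments are lists of equal length, an entry for each row: "gripper": the finger opening in mm, from 0 to 91.8; "dp": the shift along the tool's x, y, z in units of 25 mm (1.0 is 25 mm), a list of three; "twist": the turn about the tool's z in units of 5 degrees (1.0 is 5 degrees). A call has exactly 5 rows; each row shifts and turns the commanded pose from where the row before left it, along the tool's axes as they then stand; what a row does not reach is not made up. A row lasts 1/8 s, in which the tool goes at most 62.5 mm and 10.7 degrees, less where a joint would pass 70% of its speed; a pose out of reach is approached as far as the arm can. A call is refused whole if a number of a shift passes 1 or a number of a turn 1, either way. A call with a gripper value outside its range is refused whole. The fingers move at their own pace and stop on an object; the grip force is fixed at half the most. Time passes only in rows, so rows that do not move let the fingers close, or fill a call up. It gives the time, the measured TCP pose, the force, the opening and the grip force at its end, in the units of the state.
- get_obs(): the state, without advancing time (a new reading comes with each control period).
- capture(name): name is "scene" or "side" or "wrist"; returns the picture (384x512x3 uint8, red, green, blue); there is no depth.
- get_calibration(name): a dict with "mtx" (3x3 intrinsics, pixels), "position" and "attitude" of the camera in the world; the wrist camera has in their place "mount" (4x4, takes a point from camera to tool coordinates, whose origin is the TCP and whose axes are the flange's). Camera axes: x right, y down, z forward; pixel columns grow to the right and rows downward; lengths in mm; the calibration is good to about 2 mm. The wrist camera is an equidistant fisheye: a pixel r from the principal point sees the ray r / f radians off the axis. A picture is of the moment at which its call begins: read the wrist's pose just before it. get_calibration takes no time and is no camera call.
- close_job(): hands the job in; it is judged then, once.
The state is a dict: "time": time; "joint_positions": joint angles; "dq": joint speeds; "tau": joint torques, N m; "tool_pos": TCP position; "tcp_rot": TCP orientation; "contact_force": force on the tool from outside, world axes, zero at the start; "moment": the same for the moment, N m; "grip_width": finger opening in mm; "finger_force": force on a finger pad.
Only numpy, scipy, OpenCV 4.12 (cv2) and the standard library are available. Lean on these libraries where they do the work, as an engineer would, in place of code of your own. Each camera call takes 0.05 s, during which the arm holds its last target. There are 200 camera calls.

## Task

Take the depth rod from its rest and push its banded end down the angled bore of the aluminium fixture until it meets the bottom, to learn how deep the bore is; then lay the rod back in its rest. Stand the brass post whose shank is as long as the bore is deep upright in the yellow kit tray, and leave the other two posts and everything else on the bench where they are.

Things in the scene. Friction and masses are not known exactly. Their poses are not given: they have to be found in the camera images.
- fixture: Fixed fixture: aluminium block 120 wide (y), about 120 high, on a dark 130 x 120 base plate. Its large face slopes, facing +x and upward. Origin: centre of the underside, z up. A blind bore, diameter 17, is square to the face: inward it runs along (-cos28, 0, -sin28 degrees), 28 degrees below level. It is 25, 37 or 49 deep, unmarked, changing from job to job. Its bottom is flat and rigid.
- bore_mouth (a point): Centre of the bore's mouth on the sloping face, 30 ahead of (+x) and 85 above the fixture's origin. Axes as the fixture's (level, not along the bore).
- rod_mid (a point): Depth rod: straight steel, diameter 10, 200 long, about 80 g, with a black square grip sleeve 14 x 14, 60 long. The point is the sleeve's centre, on the rod's axis. x along the rod: probing tip at x = -125, tail at +75, sleeve from -30 to +30. Red, yellow, green bands 25, 37, 49 from the tip. It starts level in the rest, tip towards the rest's -x.
- rod_tip (a point): Centre of the flat probing tip of the depth rod; axes as the rod's.
- rest_mid (a point): Fixed rest of the rod: grey base 150 x 60 with two orange V-notches, 12 thick, 100 apart (at x = -50 and +50), rising to about 15 above the rod's axis. The point lies half-way between them, 48 above the bench: where the sleeve's centre lies with the rod in the rest. x along the rod, z up.
- post_a_mid (a point): Brass board-support post, standing on its round foot (diameter 26, 8 high) with a plain shank (diameter 16) rising from it. Shank length 25, overall height 33. Looks like the other two but for its length. The point is on its axis, half-way up (16.5 above its underside); z along its axis.
- post_b_mid (a point): Brass board-support post, standing on its round foot (diameter 26, 8 high) with a plain shank (diameter 16) rising from it. Shank length 37, overall height 45. Looks like the other two but for its length. The point is on its axis, half-way up (22.5 above its underside); z along its axis.
- post_c_mid (a point): Brass board-support post, standing on its round foot (diameter 26, 8 high) with a plain shank (diameter 16) rising from it. Shank length 49, overall height 57. Looks like the other two but for its length. The point is on its axis, half-way up (28.5 above its underside); z along its axis.
- post_board: Fixed grey board 220 (x) x 80 (y) x 4 thick on which the three posts stand in a row along its x, about 70 apart, in any order. Origin: centre of the underside.
- tray_floor (a point): Fixed yellow kit tray 140 x 140, walls 4 thick and 11 high. The point is the centre of its inner floor, 4 above the bench; x and y along its sides.
- spool_mid (a point): Bystander: solder spool standing flat, diameter 56, 30 high; its centre.
- flux_mid (a point): Bystander: small flux bottle with a red cap, diameter 34, 85 high; its centre.
- cell_mid (a point): Bystander: green and yellow battery cell on end, diameter 26, 50 high; its centre.
- board_mid (a point): Bystander: small green circuit board lying flat, 62 x 45, about 7 high; its centre.
- driver_mid (a point): Bystander: red-handled screwdriver lying down, 150 long, 26 thick; its centre, x along it.
- jar_mid (a point): Bystander: white jar with a black lid, diameter 48, 50 high; its centre.

How it is judged:
By the outcome, as a careful person would: the job done as asked, in the order asked, and still so for the second after the job is handed in, with the robot touching nothing.
It also fails if it takes over 67 s, if anything falls off the work surface, if the arm or the gripper's body presses on something with over 40 N, if the wrist force passes 120 N, or if a joint passes its speed limit or range.

## Working session

There is one attempt and no reset: what is moved stays moved. The work goes in short steps, Python scripts to look and compute and a tool call to move; the robot and the scene stay as the last step left them, time stands still between calls to the robot, and variables do not carry over. Pictures are saved under pics/ and viewed, at most 10 in all, crops included, and the job is handed in when it is done.

Besides the shell and the picture viewer there is one more tool, called after "Emit:" as name([rows], argument=value, ...), one row to a line, values as JSON. arm_command: Moves the arm, as the interface text tells. Its arguments: {"type":"object","properties":{"gripper":{"type":"array"},"dp":{"type":"array"},"twist":{"type":"array"}},"required":["gripper","dp","twist"]}

```bash
ls; mkdir -p pics
python3 - <<'E'
from plant import *
import cv2,numpy as np
print(get_obs())
for n in ["scene","side","wrist"]:
    im=capture(n); cv2.imwrite(f"pics/{n}0.png",im[:,:,::-1]); print(n,get_calibration(n))
a=cv2.imread("pics/scene0.png");b=cv2.imread("pics/side0.png")
E
```

```text
pics
{'time': 0.0, 'joint_positions': array([ 1.14999855e+00,  3.42733157e-01,  1.52505749e+00, -1.13049598e-05,
        1.27542695e+00, -1.45997555e-01]), 'dq': array([-0.00082975,  0.00144015, -0.00077469,  0.00101375, -0.00156651,
       -0.00023529]), 'tau': array([-8.02065297e-04, -4.31240165e+01, -2.44210750e+01,  7.16783339e-02,
        5.60338818e-02, -1.14420366e-04]), 'tool_pos': array([142.24019659, 504.85560057, 192.82548914]), 'tcp_rot': array([-3.13998343e+00, -2.25699884e-04,  2.86679555e+00]), 'contact_force': array([ 1.15313181, -0.33896288,  0.77940207]), 'moment': array([0.07790089, 0.046299  , 0.02095873]), 'finger_force': 0.0, 'grip_width': 91.83689540096492}
scene {'mtx': array([[381.78454958,   0.        , 256.85034614],
       [  0.        , 381.78454958, 191.29709126],
       [  0.        ,   0.        ,   1.        ]]), 'position': array([1008.76380937,  249.58445085,  740.22340075]), 'attitude': array([-2.43085971e+00, -2.51283579e-04,  2.12916627e+00])}
side {'mtx': array([[392.27138453,   0.        , 256.70152313],
       [  0.        , 392.27138453, 193.63693357],
       [  0.        ,   0.        ,   1.        ]]), 'position': array([294.97688386, 497.06812806, 742.50991023]), 'attitude': array([-2.43183348,  0.01144006, -2.75718087])}
wrist {'mtx': array([[297.31863964,   0.        , 261.24234469],
       [  0.        , 297.31863964, 190.981747  ],
       [  0.        ,   0.        ,   1.        ]]), 'mount': array([[ 3.60991446e-04, -9.56875578e-01, -2.90497845e-01,
         7.88555115e+01],
       [ 9.99999923e-01,  3.89320177e-04, -3.97233622e-05,
         5.29571109e-01],
       [ 1.51106988e-04, -2.90497809e-01,  9.56875645e-01,
        -1.92089366e+02],
       [ 0.00000000e+00,  0.00000000e+00,  0.00000000e+00,
         1.00000000e+00]])}
```

View pics/scene0.png

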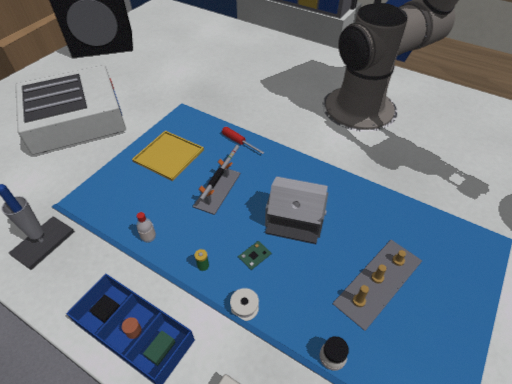

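View pics/side0.png

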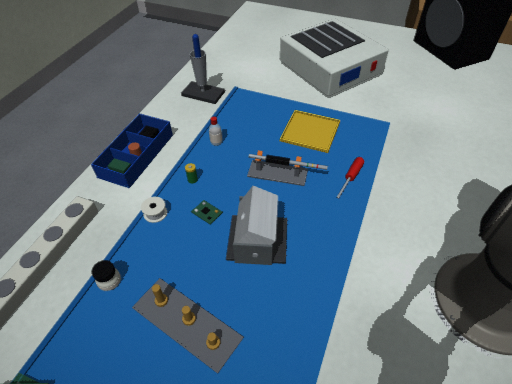

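The scene view shows the tray at (168,154), the rest with rod at (218,185), the fixture at (296,208), and the posts at (401,257), (379,273) and (361,295). In the side view the rest is at (285,162), the fixture at (258,225), and the posts at (159,294), (188,315) and (213,340). I'll crop in closer.

```bash
cat > h.py <<'E'
from plant import *
import cv2,numpy as np
from scipy.spatial.transform import Rotation as R
def ray(n,u,v):
    c=get_calibration(n);d=np.linalg.solve(c["mtx"],[u,v,1.])
    d=R.from_euler('xyz',c["attitude"]).apply(d);return np.array(c["position"]),d/np.linalg.norm(d)
def plane(n,u,v,z):
    p,d=ray(n,u,v);return p+d*(z-p[2])/d[2]
def isect(rays):
    A=np.zeros((3,3));b=np.zeros(3)
    for p,d in rays:
        M=np.eye(3)-np.outer(d,d);A+=M;b+=M@p
    x=np.linalg.solve(A,b);return x,[round(float(np.linalg.norm(np.cross(x-p,d))),1) for p,d in rays]
def tri(s,t): return isect([ray("scene",*s),ray("side",*t)])
def wray(o,u,v):
    c=get_calibration("wrist");K=c["mtx"];dx=np.array([u-K[0,2],v-K[1,2]]);r=np.hypot(*dx);th=r/K[0,0]
    d=np.r_[np.sin(th)*dx/max(r,1e-9),np.cos(th)];M=c["mount"];T=R.from_euler('xyz',o["tcp_rot"])
    return o["tool_pos"]+T.apply(M[:3,3]),T.apply(M[:3,:3]@d)
E
python3 - <<'E'
from h import *
a=cv2.imread("pics/scene0.png");b=cv2.imread("pics/side0.png")
def crop(im,x,y,w=133,h=100): return cv2.resize(im[y:y+h,x:x+w],(400,300),interpolation=cv2.INTER_CUBIC)
m=np.vstack([np.hstack([crop(a,190,140,140,105),crop(b,210,140,140,105)]),np.hstack([crop(a,320,230),crop(b,125,270)])])
cv2.imwrite("pics/m.png",m)
w=cv2.imread("pics/wrist0.png")
# tray corners / orange masks
for n,im in(("scene",a),("side",b)):
    hsv=cv2.cvtColor(im,cv2.COLOR_BGR2HSV)
    for nm,lo,hi,roi in(("tray",(20,150,90),(32,255,255),300),("orange",(4,140,90),(17,255,255),8)):
        k,l,st,ce=cv2.connectedComponentsWithStats(cv2.inRange(hsv,lo,hi))
        for i in range(1,k):
            if st[i,4]>=roi: print(n,nm,st[i],ce[i].round(1))
E
```

```text
scene tray [ 133  132   70   48 1784] [168.1 154.6]
scene orange [219 160   4   5  15] [220.5 161.7]
scene orange [227 163   5   4   9] [228.8 164.3]
scene orange [200 186   5   7  21] [201.8 189. ]
scene orange [209 190   5   4  13] [211.  191.6]
side tray [ 280  111   60   42 1634] [310.3 130.8]
side orange [129 143  10  11  72] [133.3 146.9]
side orange [258 151   4   5  17] [259.6 152.6]
side orange [296 157   5   4  17] [298.4 158.6]
side orange [255 159   5   2   8] [257.4 159.4]
side orange [295 165   5   2   9] [296.8 165.6]
```

View pics/m.png

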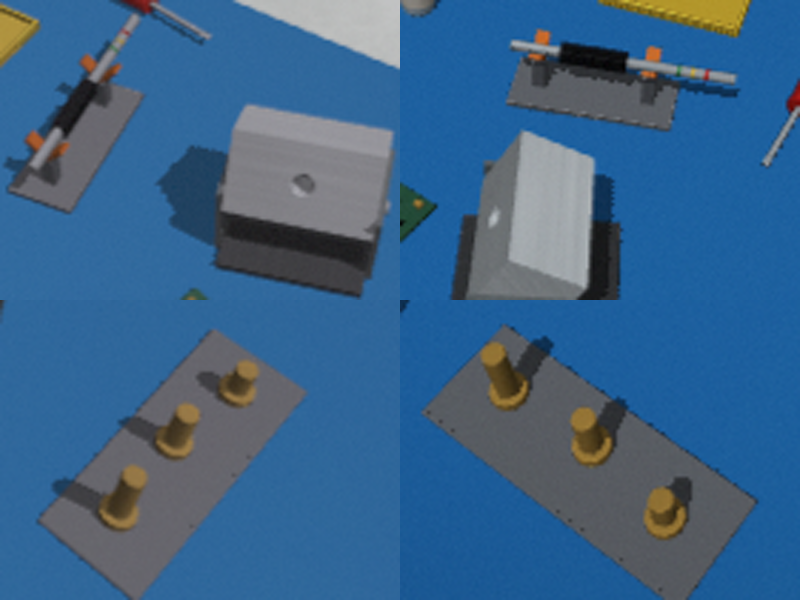

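The crops give the pixels I need. Scene: bore mouth (295.7,204.8), rod tip (238,147), rod tail (202,197). Side: bore mouth (243,215.6), rod tip (327,167). The three posts are clear in both views, ordered short, medium, tall.

Run:
```python
from h import *
np.set_printoptions(precision=1,suppress=True)
P=dict(tail=((202.3,196.7),(249.6,155.8)),tip=((238,147),(326.9,167.3)),s1=((221.5,170.8),(289.5,161.7)),s2=((211,186.6),(266.4,159.6)),bore=((295.7,204.8),(242.9,215.6)),
C=((365,288),(156,286.7)),B=((382.3,267.3),(186,308.7)),A=((401.7,252.7),(212,335)),tray=((168.1,154.6),(310.3,130.8)))
X={}
for k,(s,t) in P.items():
    x,e=tri(s,t);X[k]=x;print(k,x,e)
d=X['tip']-X['tail'];print("rod len",np.linalg.norm(d),"yaw of rest x",np.degrees(np.arctan2(-d[1],-d[0])))
a,b=plane("scene",265.6,233.1,3),plane("scene",316.7,243.6,3);print("base front",a,b,np.linalg.norm(b-a))
d=b-a;print("edge dir",np.degrees(np.arctan2(d[1],d[0])))
for n,f in(("scene","pics/scene0.png"),("side","pics/side0.png")):
    hsv=cv2.cvtColor(cv2.imread(f),cv2.COLOR_BGR2HSV);m=cv2.inRange(hsv,(20,150,90),(32,255,255))
    m=cv2.morphologyEx(m,cv2.MORPH_CLOSE,np.ones((5,5)))
    c=max(cv2.findContours(m,0,2)[0],key=cv2.contourArea);q=cv2.approxPolyDP(c,6,True)[:,0]
    print(n,[plane(n,*p,11)[:2].round(0) for p in q])
```

```text
tail [ 589.  -162.6   51.6] [1.4, 1.4]
tip [ 397.1 -192.6   48.7] [2.0, 2.0]
s1 [ 489.9 -180.4   46. ] [1.9, 1.9]
s2 [ 547.  -170.1   44.6] [0.1, 0.1]
bore [518.1  43.8  84.9] [0.3, 0.3]
C [612.  246.3  63.4] [0.8, 0.8]
B [542.2 259.3  49.9] [0.6, 0.6]
A [478.4 282.2  38. ] [0.8, 0.8]
tray [ 487.  -366.7    2.7] [0.3, 0.3]
rod len 194.28774552221427 yaw of rest x 8.864689089914117
base front [568.6  -1.2   3. ] [531.6 112.5   3. ] 119.56674138646903
edge dir 108.03601242731229
scene [array([ 426., -432.]), array([ 559., -427.]), array([ 557., -292.]), array([ 419., -300.])]
side [array([ 554., -427.]), array([ 552., -289.]), array([ 417., -289.]), array([ 421., -433.])]
```

Emit:
arm_command([
  [0, 0, 0],
  [0, 0, 0],
  [0, 0, 0],
  [0, 0, 0],
  [0, 0, 0],
], gripper=[91.8, 91.8, 91.8, 91.8, 91.8], twist=[-1, -1, -1, -1, -1])

```text
time: 0.78
tool_pos: [142.4, 505.1, 193.2]
tcp_rot: [-3.141, -0.0, -2.977]
contact_force: [-0.7, 0.5, 0.5]
grip_width: 91.7
finger_force: 0.0
```

Emit:
arm_command([
  [0, 0, 0],
  [0, 0, 0],
  [-0.56, -0.96, 0],
  [-0.56, -0.96, 0],
  [-0.56, -0.96, 0],
], gripper=[91.8, 91.8, 91.8, 91.8, 91.8], twist=[-0.9, -0.9, 0, 0, 0])

```text
time: 1.4
tool_pos: [205.3, 449.4, 193.3]
tcp_rot: [-3.141, -0.0, -2.823]
contact_force: [0.1, -0.6, 0.3]
grip_width: 91.8
finger_force: 0.0
```

Emit:
arm_command([
  [-0.56, -0.96, 0],
  [-0.56, -0.96, 0],
  [-0.56, -0.96, 0],
  [-0.56, -0.96, 0],
  [-0.56, -0.96, 0],
], gripper=[91.8, 91.8, 91.8, 91.8, 91.8], twist=[0, 0, 0, 0, 0])

```text
time: 2.02
tool_pos: [309.4, 357.3, 193.3]
tcp_rot: [-3.142, -0.0, -2.823]
contact_force: [1.0, 0.6, 0.9]
grip_width: 91.6
finger_force: 0.0
```

Emit:
arm_command([
  [-0.56, -0.96, 0],
  [-0.56, -0.96, 0],
  [-0.56, -0.96, 0],
  [-0.56, -0.96, 0],
  [-0.56, -0.96, 0],
], gripper=[91.8, 91.8, 91.8, 91.8, 91.8], twist=[0, 0, 0, 0, 0])

```text
time: 2.65
tool_pos: [413.5, 265.3, 193.3]
tcp_rot: [3.142, -0.001, -2.823]
contact_force: [-0.0, 0.8, -0.4]
grip_width: 91.9
finger_force: 0.0
```

Emit:
arm_command([
  [-0.56, -0.96, 0],
  [-0.56, -0.96, 0],
  [-0.56, -0.96, 0],
  [-0.56, -0.96, 0],
  [-0.56, -0.96, 0],
], gripper=[91.8, 91.8, 91.8, 91.8, 91.8], twist=[0, 0, 0, 0, 0])

```text
time: 3.28
tool_pos: [517.5, 173.3, 193.2]
tcp_rot: [3.141, -0.001, -2.823]
contact_force: [-0.2, 0.2, 0.3]
grip_width: 91.5
finger_force: 0.0
```

Emit:
arm_command([
  [-0.56, -0.96, 0],
  [-0.56, -0.96, 0],
  [-0.56, -0.96, 0],
  [-0.56, -0.96, 0],
  [-0.56, -0.96, 0],
], gripper=[91.8, 91.8, 91.8, 91.8, 91.8], twist=[0, 0, 0, 0, 0])

```text
time: 3.9
tool_pos: [621.6, 81.3, 193.1]
tcp_rot: [3.141, -0.001, -2.823]
contact_force: [-0.7, -0.5, -0.4]
grip_width: 91.9
finger_force: 0.0
```

Run:
```python
from h import *
import pickle
o=get_obs();im=capture("wrist");pickle.dump(o,open("w1.pkl","wb"));cv2.imwrite("pics/w1.png",im[:,:,::-1])
print(o["tool_pos"],o["tcp_rot"],o["contact_force"])
```

```text
[621.60119792  81.33218243 193.07192725] [ 3.14121373e+00 -7.16628277e-04 -2.82300326e+00] [-0.68151558 -0.47480503 -0.4232811 ]
```

View pics/w1.png

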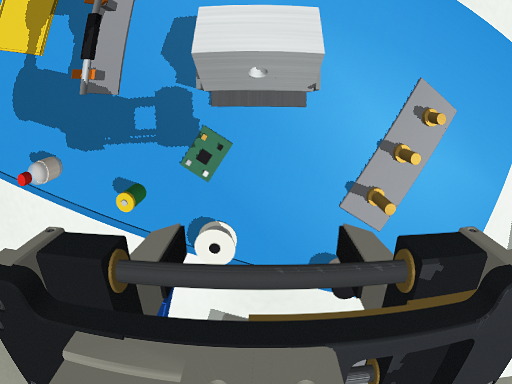

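The wrist view shows the bore mouth at (258,72), the base plate's front edge from (209,105) to (306,107), and the block's top edge from (197,7) to (321,8).

Run:
```python
from h import *
import pickle
np.set_printoptions(precision=1,suppress=True)
o=pickle.load(open("w1.pkl","rb"))
im=cv2.imread("pics/w1.png")
g=cv2.cvtColor(im,cv2.COLOR_BGR2GRAY)[62:84,245:272]
print(isect([wray(o,258,72),ray("scene",295.7,204.8),ray("side",242.9,215.6)]))
def pl(u,v,z):
    p,d=wray(o,u,v);return p+d*(z-p[2])/d[2]
for a,b,z in(((209,105.5),(306,107),3),((197,6.5),(321,8),120),((192,80),(325,83),60)):
    A,B=pl(*a,z),pl(*b,z);e=B-A;print(A,B,np.linalg.norm(e),np.degrees(np.arctan2(e[1],e[0]))-90)
# rest move: target
c=np.array([519,-175]);psi=np.radians(189);d=c-o["tool_pos"][:2]
for psi in(o["tcp_rot"][2],np.radians(189)):
    print("to rest units x,y",d@[np.cos(psi),np.sin(psi)]/25,d@[np.sin(psi),-np.cos(psi)]/25, np.degrees(o["tcp_rot"][2])%360)
```

```text
(array([517.9,  44. ,  85.1]), [0.4, 0.4, 0.4])
[569.2  -5.7   3. ] [532.4 112.8   3. ] 124.1093982818636 17.237917751630917
[477.2 -26.4 120. ] [444.2  79.6 120. ] 111.02359018310376 17.319436532030537
[544.  -23.2  60. ] [502.1 115.6  60. ] 144.979704608971 16.819933161866317
to rest units x,y 7.109133862639567 -8.45182379277211 198.25382780268455
to rest units x,y 5.657487789832888 -9.485037775828259 198.25382780268455
```

Emit:
arm_command([
  [0, 0, 0],
  [0, 0, 0],
  [0.435, -0.73, 0],
  [0.435, -0.73, 0],
  [0.435, -0.73, 0],
], gripper=[91.8, 91.8, 91.8, 91.8, 91.8], twist=[0.93, 0.93, 0, 0, 0])

```text
time: 4.58
tool_pos: [596.6, 21.0, 193.6]
tcp_rot: [-3.142, -0.0, -2.985]
contact_force: [0.6, 0.2, -0.7]
grip_width: 91.7
finger_force: 0.0
```

Emit:
arm_command([
  [0.435, -0.73, 0],
  [0.435, -0.73, 0],
  [0.435, -0.73, 0],
  [0.435, -0.73, 0],
  [0.435, -0.73, 0],
], gripper=[60, 60, 60, 60, 60], twist=[0, 0, 0, 0, 0])

```text
time: 5.2
tool_pos: [557.4, -77.1, 193.5]
tcp_rot: [3.142, 0.0, -2.985]
contact_force: [0.1, 0.2, 0.3]
grip_width: 60.0
finger_force: 0.0
```

Emit:
arm_command([
  [0.435, -0.73, 0],
  [0.435, -0.73, 0],
  [0.435, -0.73, 0],
  [0.435, -0.73, 0],
  [0.435, -0.73, 0],
], gripper=[50, 50, 50, 50, 50], twist=[0, 0, 0, 0, 0])

```text
time: 5.82
tool_pos: [517.8, -175.6, 193.5]
tcp_rot: [3.142, 0.0, -2.985]
contact_force: [-0.6, -0.9, 1.2]
grip_width: 49.9
finger_force: 0.0
```

Run:
```python
from h import *
import pickle
o=get_obs();im=capture("wrist");pickle.dump(o,open("w2.pkl","wb"));cv2.imwrite("pics/w2.png",im[:,:,::-1])
print(o["tool_pos"],o["tcp_rot"],o["grip_width"])
```

```text
[ 517.78998033 -175.58673196  193.50031948] [ 3.14154911e+00  1.26134946e-04 -2.98522663e+00] 49.944995570920746
```

View pics/w2.png

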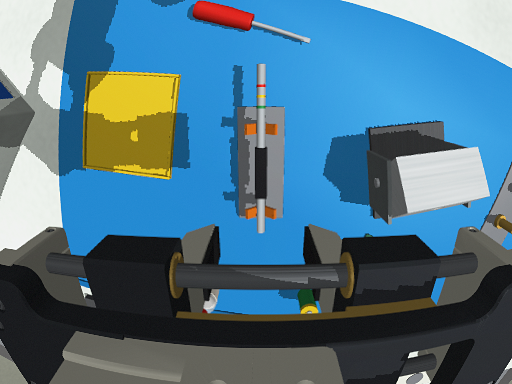

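The wrist view shows the rod running nearly vertical at column 261. The tip is at (262,64), the sleeve runs from row 148 to 199, and the tail is at (262,233). The tray corners are also visible.

Run:
```python
from h import *
import pickle
np.set_printoptions(precision=1,suppress=True)
o=pickle.load(open("w2.pkl","rb"))
def pl(u,v,z):
    p,d=wray(o,u,v);return p+d*(z-p[2])/d[2]
P={k:pl(*q,48) for k,q in dict(tip=(262,64),s1=(261,148),s2=(260.5,199),tail=(262,233)).items()}
for k in P: print(k,P[k])
T=R.from_euler('xyz',o["tcp_rot"])
m=(P['s1']+P['s2'])/2
m2=P['tip']+ (P['tail']-P['tip'])*125/200
for q in(m,m2): print("mid",q,"tool units",T.inv().apply(q-o["tool_pos"])/25)
d=P['tail']-P['tip'];print(np.linalg.norm(d),np.degrees(np.arctan2(d[1],d[0])),np.degrees(o["tcp_rot"][2])%360)
for s,t,w in((((221.5,170.8)),(289.5,161.7),(261,148)),((211,186.6),(266.4,159.6),(260.5,199)),((238,147),(326.9,167.3),(262,64)),((202.3,196.7),(249.6,155.8),(262,233))):
    print(isect([wray(o,*w),ray("scene",*s),ray("side",*t)]))
```

```text
tip [ 395.5 -193.5   48. ]
s1 [ 490.6 -179.6   48. ]
s2 [ 551.3 -170.6   48. ]
tail [ 595.3 -161.8   48. ]
mid [ 520.9 -175.1   48. ] tool units [-0.1 -0.   5.8]
mid [ 520.4 -173.7   48. ] tool units [-0.1  0.1  5.8]
202.2586938095622 9.009351730232424 188.95911293733684
(array([ 490.3, -179.8,   46.7]), [0.5, 1.8, 2.1])
(array([ 548.9, -169.7,   46.2]), [3.0, 1.0, 2.3])
(array([ 396.4, -193.2,   48.1]), [0.9, 2.3, 1.9])
(array([ 590.4, -161.9,   53.4]), [2.2, 1.3, 2.5])
```

Emit:
arm_command([
  [-0.1, 0.03, 0.94],
  [0, 0, 0.94],
  [0, 0, 0.94],
  [0, 0, 0.94],
  [0, 0, 0.94],
], gripper=[50, 50, 50, 50, 50], twist=[0, 0, 0, 0, 0])

```text
time: 6.5
tool_pos: [520.7, -173.4, 75.3]
tcp_rot: [3.142, 0.0, -2.985]
contact_force: [0.7, -0.1, 0.1]
grip_width: 49.9
finger_force: 0.0
```

Emit:
arm_command([
  [0, 0, 0.94],
  [0, 0, 0.94],
  [0, 0, 0],
  [0, 0, 0],
  [0, 0, 0],
], gripper=[50, 50, 50, 25, 10], twist=[0, 0, 0, 0, 0])

```text
time: 7.12
tool_pos: [521.5, -173.6, 30.2]
tcp_rot: [-3.14, 0.002, -2.985]
contact_force: [-0.1, -0.1, -0.0]
grip_width: 34.8
finger_force: 0.0
```

Emit:
arm_command([
  [0, 0, 0],
  [0, 0, 0],
  [0, 0, 0],
  [0, 0, 0],
  [0, 0, 0],
], gripper=[0, 0, 0, 0, 0], twist=[0, 0, 0, 0, 0])

```text
time: 7.75
tool_pos: [520.8, -173.2, 29.0]
tcp_rot: [3.141, -0.0, -2.985]
contact_force: [-0.2, -0.5, 0.9]
grip_width: 0.3
finger_force: 0.0
```

Run:
```python
from h import *
im=capture("wrist");a=capture("scene");b=capture("side")
f=lambda im,x,y:cv2.resize(im[y:y+120,x:x+160,::-1],(400,300),interpolation=cv2.INTER_CUBIC)
cv2.imwrite("pics/m3.png",np.vstack([np.hstack([f(a,150,110),f(b,210,100)]),np.hstack([cv2.resize(im[:,:,::-1],(400,300)),cv2.resize(b[:,:,::-1],(400,300))])]))
print(get_obs())
```

```text
{'time': 7.9, 'joint_positions': array([-4.60843540e-01,  5.67588010e-01,  1.66318771e+00,  8.70053222e-05,
        9.10861785e-01, -2.18798873e+00]), 'dq': array([ 5.11065248e-05,  4.32709594e-04, -6.62134683e-04, -4.91941289e-05,
       -6.62876834e-04, -5.31391577e-04]), 'tau': array([ 2.57224281e-03, -4.88889349e+01, -1.89662111e+01, -6.04730984e-02,
        4.61010716e-02,  2.54459860e-05]), 'tool_pos': array([ 520.78150958, -173.24242227,   28.97869301]), 'tcp_rot': array([ 3.14151064e+00,  3.19881718e-06, -2.98529713e+00]), 'contact_force': array([-0.1086407 , -0.37481953,  0.37473843]), 'moment': array([ 0.05724565,  0.02071703, -0.02615631]), 'finger_force': 0.0, 'grip_width': 0.0014191911818792007}
```

View pics/m3.png

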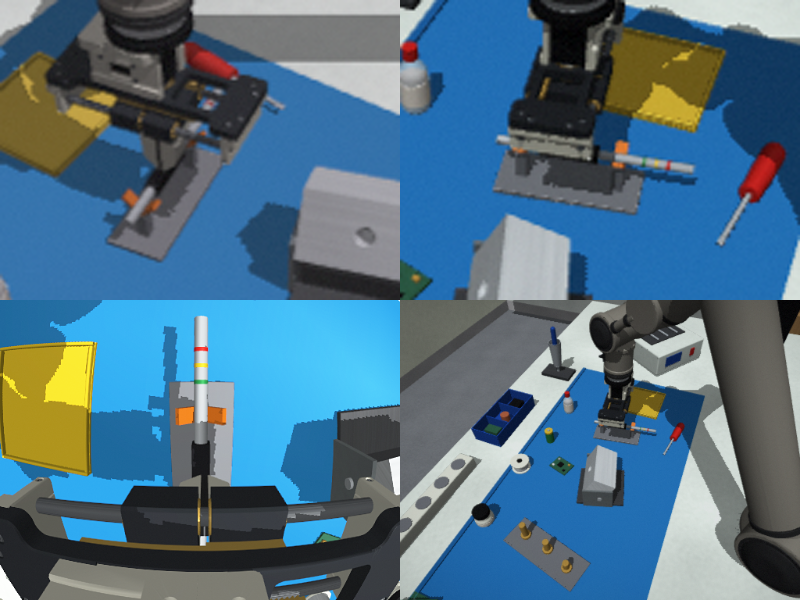

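The rod looks undisturbed between the fingers, with its tip at about (200,320) in the bottom-left panel, but the opening reads 0. I'll raise it a little and compare the red band's pixel position before and after.

```bash
cat >> h.py <<'E'
def bands(im):
    hsv=cv2.cvtColor(im,cv2.COLOR_RGB2HSV)[:230,200:330];r={}
    for n,lo,hi in(("red",(170,120,80),(180,255,255)),("red0",(0,150,80),(6,255,255)),("green",(55,120,50),(90,255,200))):
        k,l,s,c=cv2.connectedComponentsWithStats(cv2.inRange(hsv,lo,hi))
        if k>1:
            i=1+np.argmax(s[1:,4]);r[n]=(c[i]+[200,0]).round(1).tolist()+[int(s[i,4])]
    return r
E
python3 - <<'E'
from h import *
im=capture("wrist");print(bands(im))
cv2.imwrite("pics/z.png",im[200:290,180:340,::-1].repeat(4,0).repeat(4,1))
E
```

```text
{'red0': [256.7, 62.1, 83], 'green': [252.7, 104.3, 41]}
```

Emit:
arm_command([
  [0, 0, -0.3],
  [0, 0, -0.3],
  [0, 0, -0.3],
  [0, 0, 0],
  [0, 0, 0],
], gripper=[0, 0, 0, 0, 0], twist=[0, 0, 0, 0, 0])

```text
time: 8.57
tool_pos: [520.7, -173.2, 51.5]
tcp_rot: [3.141, -0.0, -2.985]
contact_force: [-0.8, 0.2, -0.4]
grip_width: 0.6
finger_force: 0.0
```

Run:
```python
from h import *
im=capture("wrist");print(bands(im))
cv2.imwrite("pics/z2.png",im[200:290,180:340,::-1].repeat(4,0).repeat(4,1))
o=get_obs();print(o["grip_width"],o["finger_force"],o["contact_force"])
```

```text
{'red': [250.0, 67.5, 4], 'red0': [257.4, 66.9, 60], 'green': [253.5, 104.5, 32]}
0.3486319192300087 0.0 [-0.96264471 -0.75559307  0.40912452]
```

View pics/z.png

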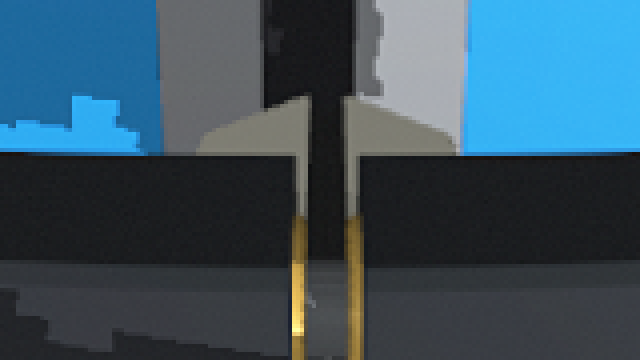

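The fingers hide the sleeve from above, and the rod stayed behind when I lifted. That suggests the fingertips end above the stated TCP. I'll raise the tool and measure where they really end.

Emit:
arm_command([
  [0, 0, -0.8],
  [0, 0, -0.8],
  [0, 0, -0.8],
  [0, 0, -0.8],
  [0, 0, -0.8],
], gripper=[0, 0, 0, 0, 0], twist=[0, 0, 0, 0, 0])

```text
time: 9.25
tool_pos: [520.5, -173.1, 151.8]
tcp_rot: [3.141, -0.001, -2.985]
contact_force: [0.4, 0.0, -0.1]
grip_width: 0.5
finger_force: 0.0
```

Run:
```python
from h import *
a=capture("scene")[:,:,::-1].copy();b=capture("side")[:,:,::-1].copy();o=get_obs();t=o["tool_pos"];print(t)
out=[]
for n,im in(("scene",a),("side",b)):
    c=get_calibration(n);Rw=R.from_euler('xyz',c["attitude"]).as_matrix()
    pj=lambda p:(lambda q:(q[:2]/q[2]))(c["mtx"]@Rw.T@(p-c["position"]))
    u0=pj(t).round().astype(int)-[40,50]
    z=cv2.resize(im[u0[1]:u0[1]+75,u0[0]:u0[0]+80],(400,375),interpolation=cv2.INTER_CUBIC)
    for h,col in((0,(0,0,255)),(20,(0,255,0)),(40,(255,0,255))):
        q=((pj(t+[0,0,h])-u0+.5)*5).astype(int);cv2.line(z,(q[0]-30,q[1]),(q[0]-10,q[1]),col,1);cv2.line(z,(q[0]+10,q[1]),(q[0]+30,q[1]),col,1)
    out.append(z)
cv2.imwrite("pics/tip.png",np.hstack(out))
```

```text
[ 521.84169073 -173.74557239  153.24006159]
```

View pics/tip.png

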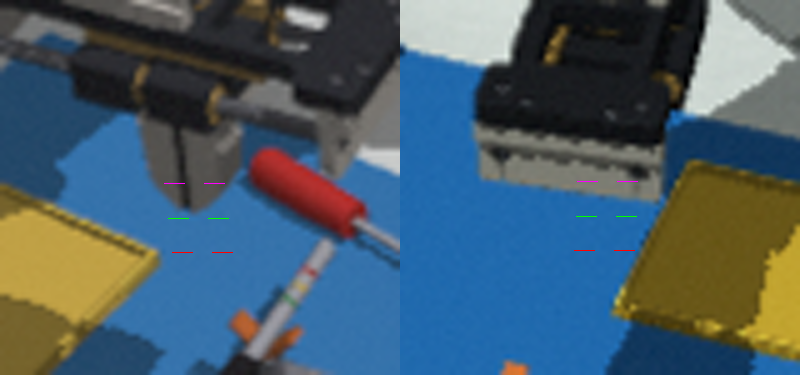

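Both views put the real fingertips about 25 mm above the reported TCP: the tip is at row 210, between the 20 mm mark (218) and the 40 mm mark (183). I'll allow for that, going down to a reported z of about 5 for the grasp.

Emit:
arm_command([
  [0, 0, 0],
  [0, -0.07, 0],
  [0, 0, 0.9],
  [0, 0, 0.9],
  [0, 0, 0.9],
], gripper=[50, 50, 50, 50, 50], twist=[0, 0, 0, 0, 0])

```text
time: 9.98
tool_pos: [520.6, -174.9, 82.5]
tcp_rot: [3.141, -0.001, -2.985]
contact_force: [0.2, -0.3, -0.5]
grip_width: 46.0
finger_force: 0.0
```

Emit:
arm_command([
  [0, 0, 0.9],
  [0, 0, 0.9],
  [0, 0, 0.7],
  [0, 0, 0.66],
  [0, 0, 0],
], gripper=[50, 50, 50, 50, 50], twist=[0, 0, 0, 0, 0])

```text
time: 10.6
tool_pos: [520.0, -174.5, 3.4]
tcp_rot: [3.14, -0.003, -2.985]
contact_force: [-0.4, 0.9, -0.1]
grip_width: 49.8
finger_force: 0.0
```

Emit:
arm_command([
  [0, 0, 0],
  [0, 0, 0],
  [0, 0, 0],
  [0, 0, 0],
  [0, 0, 0],
], gripper=[30, 15, 0, 0, 0], twist=[0, 0, 0, 0, 0])

```text
time: 11.22
tool_pos: [521.6, -175.8, 5.5]
tcp_rot: [-3.14, 0.001, -2.985]
contact_force: [0.7, -2.9, 1.1]
grip_width: 13.7
finger_force: 30.0
```

Emit:
arm_command([
  [0, 0, 0],
  [0, 0, 0],
  [0, 0, 0],
  [0, 0, 0],
  [0, 0, 0],
], gripper=[0, 0, 0, 0, 0], twist=[0, 0, 0, 0, 0])

```text
time: 11.85
tool_pos: [521.6, -175.7, 5.5]
tcp_rot: [-3.14, 0.001, -2.985]
contact_force: [0.5, -5.8, 2.7]
grip_width: 14.0
finger_force: 30.0
```

Emit:
arm_command([
  [0, 0, -0.5],
  [0, 0, -1],
  [0, 0, -1],
  [0, 0, -1],
  [0, 0, -1],
], gripper=[0, 0, 0, 0, 0], twist=[0, 0, 0, 0, 0])

```text
time: 12.48
tool_pos: [520.4, -173.9, 118.3]
tcp_rot: [3.14, -0.001, -2.985]
contact_force: [0.6, 0.7, -0.7]
grip_width: 13.8
finger_force: 30.0
```

Emit:
arm_command([
  [0, 0, -1],
  [0, 0, -0.5],
  [0, 0, 0],
  [0, 0, 0],
  [0, 0, 0],
], gripper=[0, 0, 0, 0, 0], twist=[0, 0, 0, -0.83, -0.83])

```text
time: 13.1
tool_pos: [520.2, -174.4, 153.5]
tcp_rot: [3.139, -0.002, -2.838]
contact_force: [-0.3, 0.2, -1.3]
grip_width: 13.9
finger_force: 30.0
```

Run:
```python
from h import *
np.set_printoptions(precision=2,suppress=True)
o=get_obs();im=capture("wrist");cv2.imwrite("pics/w4.png",im[:,:,::-1]);print(bands(im),o["tool_pos"],o["tcp_rot"],o["grip_width"],o["contact_force"])
T=R.from_euler('xyz',o["tcp_rot"])
g=cv2.cvtColor(im,cv2.COLOR_RGB2HSV)
# rod rows: bright low-sat pixels per row near column 250
for v in range(0,230,10):
    m=np.where((g[v,225:290,1]<70)&(g[v,225:290,2]>90))[0]+225
    print(v,(m.min(),m.max(),len(m)) if len(m) else None,end=' ')
psi=np.radians(197.3)
tgt=np.array([518,44])+150*np.array([.955,.297]);d=tgt-o["tool_pos"][:2];psi=o["tcp_rot"][2]
print("\nunits",d@[np.cos(psi),np.sin(psi)]/25,d@[np.sin(psi),-np.cos(psi)]/25)
```

```text
{'red': [272.0, 0.0, 1], 'red0': [252.8, 4.1, 424], 'green': [260.8, 104.0, 106]} [ 520.23 -174.38  153.54] [ 3.14 -0.   -2.84] 13.890439180904957 [-0.33  0.21 -1.3 ]
0 None 10 (np.int64(253), np.int64(276), 20) 20 (np.int64(253), np.int64(289), 20) 30 (np.int64(253), np.int64(270), 18) 40 (np.int64(253), np.int64(271), 19) 50 (np.int64(253), np.int64(270), 18) 60 (np.int64(253), np.int64(270), 18) 70 (np.int64(253), np.int64(271), 19) 80 (np.int64(251), np.int64(251), 1) 90 (np.int64(253), np.int64(270), 18) 100 (np.int64(253), np.int64(270), 18) 110 (np.int64(243), np.int64(289), 46) 120 (np.int64(241), np.int64(289), 38) 130 (np.int64(240), np.int64(289), 31) 140 (np.int64(239), np.int64(289), 50) 150 (np.int64(237), np.int64(288), 51) 160 (np.int64(236), np.int64(286), 50) 170 (np.int64(235), np.int64(285), 50) 180 (np.int64(233), np.int64(283), 47) 190 (np.int64(232), np.int64(281), 47) 200 (np.int64(246), np.int64(279), 6) 210 (np.int64(229), np.int64(278), 20) 220 (np.int64(228), np.int64(276), 10) 
units -8.526417169420192 8.350229769940453
```

Emit:
arm_command([
  [-0.861, 0.834, 0],
  [-0.861, 0.834, 0],
  [-0.861, 0.834, 0],
  [-0.861, 0.834, 0],
  [-0.861, 0.834, 0],
], gripper=[0, 0, 0, 0, 0], twist=[0, 0, 0, 0, 0])

```text
time: 13.78
tool_pos: [592.6, -42.4, 153.7]
tcp_rot: [3.14, -0.002, -2.842]
contact_force: [0.8, -0.0, 0.3]
grip_width: 13.6
finger_force: 30.0
```

Emit:
arm_command([
  [-0.861, 0.834, 0],
  [-0.861, 0.834, 0],
  [-0.861, 0.834, 0],
  [-0.861, 0.834, 0],
  [-0.861, 0.834, 0],
], gripper=[0, 0, 0, 0, 0], twist=[0, 0, 0, 0, 0])

```text
time: 14.4
tool_pos: [664.4, 89.0, 153.4]
tcp_rot: [3.141, -0.002, -2.842]
contact_force: [0.8, 0.4, -0.5]
grip_width: 13.6
finger_force: 30.0
```

Emit:
arm_command([
  [0, 0, 0.9],
  [0, 0, 0.9],
  [0, 0, 0.9],
  [0, 0, 0.9],
  [0, 0, 0.9],
], gripper=[0, 0, 0, 0, 0], twist=[0, 0, 0, 0, 0])

```text
time: 15.02
tool_pos: [663.8, 88.1, 40.3]
tcp_rot: [3.141, -0.002, -2.842]
contact_force: [-0.4, 0.7, -0.8]
grip_width: 13.6
finger_force: 30.0
```

Run:
```python
from h import *
capture("wrist");o=get_obs();im=capture("wrist")
a=capture("scene");b=capture("side");print(bands(im),o["tool_pos"],o["tcp_rot"],o["contact_force"])
f=lambda im,x,y:cv2.resize(im[y:y+75,x:x+100,::-1],(400,300),interpolation=cv2.INTER_CUBIC)
cv2.imwrite("pics/m5.png",np.vstack([np.hstack([f(a,245,180),f(b,175,180)]),np.hstack([cv2.resize(im[0:240,100:420,::-1],(400,300)),np.zeros((300,400,3),np.uint8)])]))
```

```text
{'red0': [261.3, 55.3, 109], 'green': [206.2, 125.9, 275]} [661.73465249  88.03239236  36.79145405] [ 3.13911328 -0.00764067 -2.84160431] [-2.48207296  1.10930147 -3.41622633]
```

View pics/m5.png

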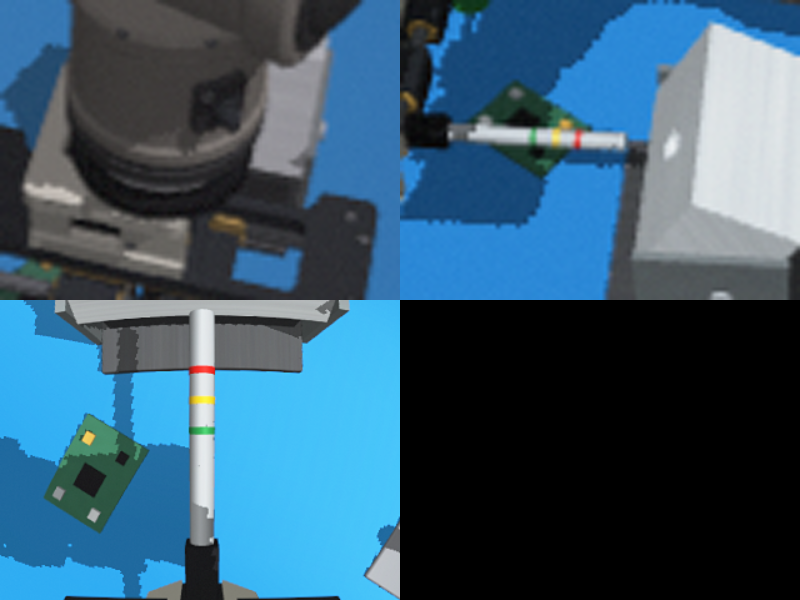

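The side view shows the rod level with its tip at (231,215.5), just short of the bore at (243,216). In the wrist view the tip is at about (261,8). I'll check the tip position.

Run:
```python
from h import *
np.set_printoptions(precision=2,suppress=True)
o=get_obs();print(o["tool_pos"],o["tcp_rot"],o["contact_force"])
x,e=isect([wray(o,260.8,8),ray("side",231.0,215.3)]);print(x,e)
B=np.array([518,44,85.]);E=np.array([.955,.297,0]);N=np.array([-.297,.955,0]);d=x-B
print("out",d@E,"lat",d@N,"z",d[2]); t=o["tool_pos"]-B;print("tool out",t@E,"lat",t@N,"z",t[2], "tip tool",R.from_euler('xyz',o["tcp_rot"]).inv().apply(x-o["tool_pos"]))
```

```text
[664.23  88.02  41.75] [ 3.14 -0.   -2.84] [ 0.    0.14 -0.25]
[541.89  50.6   83.72] [0.6, 0.6]
out 24.776950139554497 lat -0.7935996932927418 z -1.2767684886043895
tool out 152.7286219799937 lat -1.3909966404523004 z -43.24573669959682 tip tool [128.01   0.5  -41.74]
```

Emit:
arm_command([
  [0, 0.03, 0.056],
  [0.345, 0, 0],
  [0.345, 0, 0],
  [0.345, 0, 0],
  [0.345, 0, 0],
], gripper=[0, 0, 0, 0, 0], twist=[0, 0, 0, 0, 0])

```text
time: 15.85
tool_pos: [631.0, 78.2, 41.4]
tcp_rot: [3.142, 0.0, -2.841]
contact_force: [-1.0, -0.9, 0.1]
grip_width: 13.7
finger_force: 30.0
```

```bash
cat > st.py <<'E'
from h import *
np.set_printoptions(precision=2,suppress=True)
capture("wrist");o=get_obs();im=capture("wrist");b=capture("side");cv2.imwrite("pics/wl.png",im[:,:,::-1]);cv2.imwrite("pics/sl.png",b[:,:,::-1])
B=np.array([518,44,85.]);E=np.array([.955,.297,0]);N=np.array([-.297,.955,0]);t=o["tool_pos"]-B
print(o["time"],"tool out",t@E,"lat",t@N,"rodz",t[2]+42,"F",o["contact_force"],bands(im),o["tcp_rot"],o["grip_width"])
E
python3 st.py
```

```text
15.9 tool out 117.02013346718613 lat -0.7573680427198184 rodz -1.7666250536204728 F [-0.29 -0.24 -1.03] {'red0': [261.3, 55.3, 109], 'green': [207.6, 166.7, 253]} [ 3.14 -0.   -2.84] 13.678847087138172
```

Emit:
arm_command([
  [0.02, 0, -0.24],
  [0.03, 0, -0.24],
  [0.04, 0, -0.24],
  [0.05, 0, -0.235],
  [0.06, 0, -0.23],
], gripper=[0, 0, 0, 0, 0], twist=[0, 0, 0, 0, 0])

```text
time: 16.62
tool_pos: [627.1, 77.0, 71.4]
tcp_rot: [-3.141, 0.001, -2.84]
contact_force: [2.7, 0.6, -2.0]
grip_width: 14.3
finger_force: 30.0
```

```bash
python3 st.py
```

```text
16.675 tool out 113.98196859998652 lat -0.9183422970410611 rodz 29.09102111642386 F [ 0.63  0.42 -2.03] {'red0': [261.6, 66.5, 85], 'green': [208.0, 166.6, 484]} [-3.14  0.   -2.84] 13.827192630982964
```

Emit:
arm_command([
  [0.09, 0, -0.2],
  [0.1, 0, -0.2],
  [0.11, 0, -0.19],
  [0.12, 0, -0.19],
  [0.13, 0, -0.18],
], gripper=[0, 0, 0, 0, 0], twist=[0, 0, 0, 0, 0])

```text
time: 17.4
tool_pos: [613.5, 72.9, 95.1]
tcp_rot: [3.142, 0.0, -2.84]
contact_force: [1.6, 0.7, -1.3]
grip_width: 13.6
finger_force: 30.0
```

```bash
python3 st.py
```

```text
17.45 tool out 99.56138186768577 lat -0.8881158780293781 rodz 52.70925417040057 F [ 0.63 -0.05 -2.59] {'red0': [261.4, 82.3, 58], 'green': [208.8, 178.8, 764]} [-3.14  0.   -2.84] 13.811657924173705
```

Emit:
arm_command([
  [0.05, 0, 0.0265],
  [0.05, 0, 0.0265],
  [0.05, 0, 0.0265],
  [0.05, 0, 0.0265],
  [0.05, 0, 0.0265],
], gripper=[0, 0, 0, 0, 0], twist=[0, 0, 0, 0, 0])

```text
time: 18.18
tool_pos: [607.6, 71.0, 91.3]
tcp_rot: [3.142, -0.0, -2.84]
contact_force: [0.8, 0.3, -1.5]
grip_width: 13.9
finger_force: 30.0
```

Emit:
arm_command([
  [0.035, 0, 0.0187],
  [0.035, 0, 0.0187],
  [0.035, 0, 0.0187],
  [0.035, 0, 0.0187],
  [0.035, 0, 0.0187],
], gripper=[0, 0, 0, 0, 0], twist=[0, 0, 0, 0, 0])

```text
time: 18.8
tool_pos: [603.5, 69.7, 89.1]
tcp_rot: [3.142, 0.0, -2.84]
contact_force: [0.5, 0.0, -0.3]
grip_width: 13.7
finger_force: 30.0
```

```bash
python3 st.py
```

```text
18.85 tool out 89.17744135924015 lat -0.7893628236696344 rodz 46.00737092007394 F [ 0.93  0.14 -1.06] {'red0': [261.2, 82.0, 59], 'green': [208.6, 190.4, 752]} [ 3.14 -0.   -2.84] 13.443130186913972
```

Emit:
arm_command([
  [0.035, 0, 0.0187],
  [0.035, 0, 0.0187],
  [0.035, 0, 0.0187],
  [0.035, 0, 0.0187],
  [0.035, 0, 0.0187],
], gripper=[0, 0, 0, 0, 0], twist=[0, 0, 0, 0, 0])

```text
time: 19.58
tool_pos: [599.3, 68.4, 86.7]
tcp_rot: [3.142, 0.0, -2.84]
contact_force: [0.6, 0.1, -1.4]
grip_width: 13.4
finger_force: 30.0
```

Emit:
arm_command([
  [0.035, 0, 0.0187],
  [0.035, 0, 0.0187],
  [0.035, 0, 0.0187],
  [0.035, 0, 0.0187],
  [0.035, 0, 0.0187],
], gripper=[0, 0, 0, 0, 0], twist=[0, 0, 0, 0, 0])

```text
time: 20.2
tool_pos: [595.1, 67.1, 84.4]
tcp_rot: [3.142, 0.0, -2.84]
contact_force: [-0.1, 0.2, -0.5]
grip_width: 13.7
finger_force: 30.0
```

```bash
python3 st.py
```

```text
20.25 tool out 80.40661766457055 lat -0.7727622103467304 rodz 41.313271618310424 F [-0.24  0.35 -1.72] {'green': [209.1, 199.2, 766]} [ 3.14 -0.   -2.84] 13.67872671232198
```

Emit:
arm_command([
  [0.035, 0, 0.0187],
  [0.035, 0, 0.0187],
  [0.035, 0, 0.0187],
  [0, 0, 0],
  [0, 0, 0],
], gripper=[0, 0, 0, 0, 0], twist=[0, 0, 0, 0, 0])

```text
time: 20.98
tool_pos: [593.3, 66.5, 83.4]
tcp_rot: [-3.141, 0.002, -2.841]
contact_force: [2.4, 0.8, 0.5]
grip_width: 13.6
finger_force: 30.0
```

```bash
python3 st.py
```

```text
21.025 tool out 78.62403199055665 lat -0.8812118408867349 rodz 40.38650773044476 F [3.42 0.98 0.69] {'green': [209.1, 200.5, 785]} [-3.14  0.   -2.84] 13.628747575211774
```

Emit:
arm_command([
  [0.035, 0, 0.0187],
  [0.035, 0, 0.0187],
  [0.035, 0, 0.0187],
  [0, 0, 0],
  [0, 0, 0],
], gripper=[0, 0, 0, 0, 0], twist=[0, 0, 0, 0, 0])

```text
time: 21.75
tool_pos: [593.4, 66.2, 83.5]
tcp_rot: [-3.14, 0.008, -2.841]
contact_force: [9.7, 3.9, 5.0]
grip_width: 14.1
finger_force: 30.0
```

```bash
python3 st.py; python3 -c "
import cv2,numpy as np
a=cv2.imread('pics/wl.png')[40:160,180:340];b=cv2.imread('pics/sl.png')[180:255,175:275]
cv2.imwrite('pics/in.png',np.hstack([cv2.resize(a,(400,300),interpolation=2),cv2.resize(b,(400,300),interpolation=2)]))"
```

```text
21.8 tool out 78.64326885700387 lat -1.2138468889799334 rodz 40.513218240002075 F [8.84 2.22 5.  ] {'green': [209.3, 200.2, 802]} [-3.14  0.01 -2.84] 13.749525799447056
```

View pics/in.png

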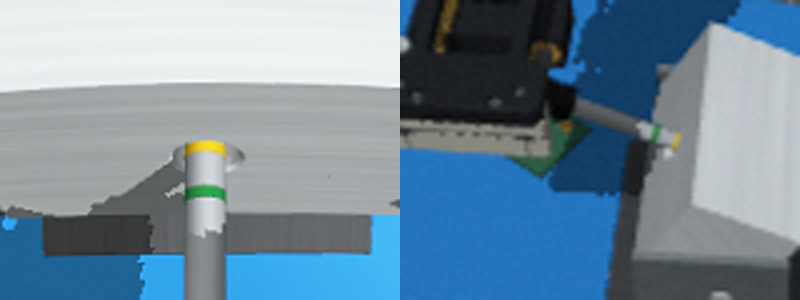

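The rod is on the bottom: about 11 N with no further travel. The yellow band sits at the mouth and the green band is outside, so the bore is 37 deep and post B is the one. Next I'll withdraw along the bore and take the rod back.

Emit:
arm_command([
  [-0.2, 0, -0.106],
  [-0.48, 0, -0.255],
  [-0.48, 0, -0.255],
  [-0.48, 0, -0.255],
  [-0.48, 0, -0.255],
], gripper=[0, 0, 0, 0, 0], twist=[0, 0, 0, 0, 0])

```text
time: 22.52
tool_pos: [639.7, 81.2, 108.9]
tcp_rot: [3.141, -0.004, -2.84]
contact_force: [0.2, 0.9, -1.3]
grip_width: 13.9
finger_force: 30.0
```

Emit:
arm_command([
  [-0.3, 0, -0.8],
  [0, 0, -1],
  [0, 0, -1],
  [0, 0, -1],
  [0, 0, 0],
], gripper=[0, 0, 0, 0, 0], twist=[0, 0, 0, 0.83, 0.83])

```text
time: 23.15
tool_pos: [647.9, 83.3, 206.4]
tcp_rot: [-3.141, 0.001, -2.988]
contact_force: [-0.2, 0.3, -1.1]
grip_width: 13.4
finger_force: 30.0
```

```bash
python3 st.py
python3 - <<'E'
from h import *
o=get_obs();psi=o["tcp_rot"][2];d=np.array([521.2,-175.2])-o["tool_pos"][:2]
print(o["tool_pos"],np.degrees(psi)%360,o["grip_width"],"units",d@[np.cos(psi),np.sin(psi)]/25,d@[np.sin(psi),-np.cos(psi)]/25)
E
```

```text
23.2 tool out 135.09983400972212 lat -0.852799014730472 rodz 162.0296028038801 F [ 0.4   0.38 -1.57] {'red': [269.0, 85.0, 1], 'red0': [261.1, 81.7, 58], 'green': [212.7, 140.1, 837]} [-3.14 -0.   -2.99] 13.583985024593684
[646.92703742  83.32086632 203.8145452 ] 189.02226904584427 13.868670733657275 units 6.588491495108442 -9.424240120036957
```

Emit:
arm_command([
  [0.659, -0.942, 0],
  [0.659, -0.942, 0],
  [0.659, -0.942, 0],
  [0.659, -0.942, 0],
  [0.659, -0.942, 0],
], gripper=[0, 0, 0, 0, 0], twist=[0, 0, 0, 0, 0])

```text
time: 23.92
tool_pos: [583.5, -46.3, 203.8]
tcp_rot: [3.141, -0.003, -2.984]
contact_force: [0.6, -0.6, -0.9]
grip_width: 13.8
finger_force: 30.0
```

Emit:
arm_command([
  [0.659, -0.942, 0],
  [0.659, -0.942, 0],
  [0.659, -0.942, 0],
  [0.659, -0.942, 0],
  [0.659, -0.942, 0],
], gripper=[0, 0, 0, 0, 0], twist=[0, 0, 0, 0, 0])

```text
time: 24.55
tool_pos: [520.5, -175.3, 203.9]
tcp_rot: [3.14, -0.002, -2.984]
contact_force: [0.5, 0.6, -1.1]
grip_width: 13.5
finger_force: 30.0
```

Emit:
arm_command([
  [0, 0, 1],
  [0, 0, 1],
  [0, 0, 1],
  [0, 0, 1],
  [0, 0, 0],
], gripper=[0, 0, 0, 0, 0], twist=[0, 0, 0, 0, 0])

```text
time: 25.18
tool_pos: [519.8, -173.9, 102.4]
tcp_rot: [3.138, -0.005, -2.984]
contact_force: [0.2, 0.3, 0.4]
grip_width: 13.5
finger_force: 30.0
```

```bash
python3 st.py
python3 - <<'E'
from h import *
o=get_obs();psi=o["tcp_rot"][2];d=np.array([521.2,-175.2])-o["tool_pos"][:2]
print(o["tool_pos"],np.degrees(psi)%360,o["grip_width"],"units",d@[np.cos(psi),np.sin(psi)]/25,d@[np.sin(psi),-np.cos(psi)]/25)
# rod axis columns in wrist view (bright, low sat)
g=cv2.cvtColor(cv2.imread("pics/wl.png"),cv2.COLOR_BGR2HSV)
for v in range(50,200,15):
    m=np.where((g[v,235:290,1]<60)&(g[v,235:290,2]>110))[0]+235;print(v,(m.min(),m.max(),len(m)) if len(m) else None,end=' ')
E
```

```text
25.225 tool out -62.00130793633657 lat -209.4139203502144 rodz 60.9809815924058 F [ 1.01  0.35 -0.75] {'red': [254.0, 83.0, 3], 'red0': [234.4, 1.6, 115], 'green': [261.0, 116.7, 67]} [ 3.14 -0.   -2.98] 13.6751977552515
[ 522.23879132 -174.93134705  105.53850347] 188.98925248295632 13.747411891527033 units 0.04272037393857625 -0.004121718280411381
50 (np.int64(258), np.int64(264), 7) 65 (np.int64(255), np.int64(268), 14) 80 (np.int64(254), np.int64(268), 2) 95 (np.int64(255), np.int64(268), 14) 110 (np.int64(235), np.int64(289), 54) 125 (np.int64(254), np.int64(289), 36) 140 (np.int64(235), np.int64(289), 25) 155 (np.int64(235), np.int64(289), 55) 170 (np.int64(235), np.int64(288), 50) 185 (np.int64(235), np.int64(288), 50)
```

Emit:
arm_command([
  [0.02, 0, 0.8],
  [0, 0, 0.8],
  [0, 0, 0.8],
  [0, 0, 0.1],
  [0, 0, 0.1],
], gripper=[0, 0, 0, 0, 0], twist=[0, 0, 0, 0, 0])

```text
time: 25.95
tool_pos: [522.2, -175.2, 40.9]
tcp_rot: [-3.14, 0.002, -2.985]
contact_force: [-0.7, 0.4, -0.7]
grip_width: 13.7
finger_force: 30.0
```

Emit:
arm_command([
  [0, 0, 0.15],
  [0, 0, 0.15],
  [0, 0, 0.15],
  [0, 0, 0.15],
  [0, 0, 0.15],
], gripper=[0, 0, 0, 0, 0], twist=[0, 0, 0, 0, 0])

```text
time: 26.58
tool_pos: [522.0, -175.2, 21.1]
tcp_rot: [-3.141, 0.001, -2.985]
contact_force: [2.5, -0.8, 4.0]
grip_width: 13.9
finger_force: 30.0
```

```bash
python3 st.py; python3 -c "
from h import *;print(get_obs()['tool_pos'])"
```

```text
26.625 tool out -61.62646984316627 lat -210.27008364805 rodz -22.414912758490857 F [ 2.52 -3.01  3.38] {'red': [252.0, 68.0, 1], 'red0': [259.9, 68.8, 73], 'green': [260.1, 109.3, 78]} [-3.14  0.   -2.99] 13.666022717451186
[ 521.34668131 -175.07567905   20.77587211]
```

Working as expected: the rod is levelling in the V notches with about 4 N. I'll go down the last 15 mm.

Emit:
arm_command([
  [0, 0, 0.13],
  [0, 0, 0.13],
  [0, 0, 0.13],
  [0, 0, 0.13],
  [0, 0, 0.1],
], gripper=[0, 0, 0, 0, 0], twist=[0, 0, 0, 0, 0])

```text
time: 27.35
tool_pos: [521.6, -175.3, 5.6]
tcp_rot: [-3.141, 0.0, -2.985]
contact_force: [-0.4, -5.3, 15.0]
grip_width: 13.8
finger_force: 30.0
```

```bash
python3 st.py; python3 -c "
from h import *;print(get_obs()['tool_pos'])"
```

```text
27.4 tool out -61.6842949816969 lat -210.58078544402383 rodz -37.366669019538875 F [ 1.76 -4.29  4.46] {'red': [270.0, 57.0, 1], 'red0': [260.3, 58.5, 108], 'green': [255.4, 107.4, 57]} [-3.14  0.   -2.99] 13.477951195647721
[ 521.6112314  -175.36675301    5.64584769]
```

Emit:
arm_command([
  [0, 0, 0],
  [0, 0, 0],
  [0, 0, 0],
  [0, 0, 0],
  [0, 0, 0],
], gripper=[18, 22, 30, 40, 50], twist=[0, 0, 0, 0, 0])

```text
time: 28.12
tool_pos: [521.2, -174.6, 5.4]
tcp_rot: [3.141, -0.0, -2.985]
contact_force: [0.2, 0.2, 0.1]
grip_width: 45.3
finger_force: 0.0
```

Emit:
arm_command([
  [0, 0, -0.5],
  [0, 0, -1],
  [0, 0, -1],
  [0, 0, -1],
  [0, 0, -1],
], gripper=[50, 50, 50, 50, 50], twist=[0, 0, 0, 0, 0])

```text
time: 28.75
tool_pos: [521.5, -174.8, 119.9]
tcp_rot: [-3.141, 0.001, -2.985]
contact_force: [0.4, 0.3, 0.4]
grip_width: 50.1
finger_force: 0.0
```

Emit:
arm_command([
  [0, 0, -1],
  [0, 0, -1],
  [0, 0, -1],
  [0, 0, 0],
  [0, 0, 0],
], gripper=[50, 50, 50, 50, 50], twist=[0, 0, 0, 0, 0])

```text
time: 29.38
tool_pos: [520.9, -174.6, 192.5]
tcp_rot: [3.141, -0.001, -2.985]
contact_force: [-0.7, -0.7, -0.1]
grip_width: 49.8
finger_force: 0.0
```

```bash
python3 st.py
python3 - <<'E'
from h import *
o=get_obs();print(o["tool_pos"],o["grip_width"])
im=cv2.cvtColor(cv2.imread("pics/wl.png"),cv2.COLOR_BGR2RGB);b=bands(im)
def pl(u,v,z):
    p,d=wray(o,u,v);return (p+d*(z-p[2])/d[2]).round(1)
print("red",pl(*b["red0"][:2],48),"green",pl(*b["green"][:2],48))
w=cv2.cvtColor(cv2.imread("pics/w2.png"),cv2.COLOR_BGR2RGB);print("before",bands(w))
g=cv2.cvtColor(im,cv2.COLOR_RGB2HSV)
dark=np.where(g[100:230,255:266,2].mean(1)<60)[0]+100;print("sleeve rows",dark.min(),dark.max(),pl(261,dark.min(),48),pl(261,dark.max(),48))
c=np.array([542.2,259.3]);
for psi in [o["tcp_rot"][2]]:
    d=c-o["tool_pos"][:2];print("to B",d@[np.cos(psi),np.sin(psi)]/25,d@[np.sin(psi),-np.cos(psi)]/25)
E
```

```text
29.425 tool out -62.26867149896318 lat -209.4769557936546 rodz 149.09417359474676 F [-0.71  0.28 -0.5 ] {'red': [231.5, 5.0, 2], 'red0': [224.9, 13.2, 961], 'green': [260.0, 105.5, 18]} [ 3.14 -0.   -2.99] 49.859030176871116
[ 520.79826988 -174.54836577  191.93352246] 50.0344977348178
red [ 344.2 -242.9   48. ] green [ 445.4 -187.1   48. ]
before {'red': [231.5, 7.0, 2], 'red0': [225.1, 15.2, 976], 'green': [260.5, 106.4, 18]}
sleeve rows 147 197 [ 491.9 -178.6   48. ] [ 550.9 -169.3   48. ]
to B -3.5455760491692168 17.00943244583629
```

Emit:
arm_command([
  [-0.197, 0.945, 0],
  [-0.197, 0.945, 0],
  [-0.197, 0.945, 0],
  [-0.197, 0.945, 0],
  [-0.197, 0.945, 0],
], gripper=[50, 50, 50, 50, 50], twist=[0, 0, 0, 0, 0])

```text
time: 30.15
tool_pos: [527.0, -53.4, 192.2]
tcp_rot: [3.141, -0.001, -2.985]
contact_force: [0.0, 0.3, -0.1]
grip_width: 49.8
finger_force: 0.0
```

Emit:
arm_command([
  [-0.197, 0.945, 0],
  [-0.197, 0.945, 0],
  [-0.197, 0.945, 0],
  [-0.197, 0.945, 0],
  [-0.197, 0.945, 0],
], gripper=[50, 50, 50, 50, 50], twist=[0, 0, 0, 0, 0])

```text
time: 30.78
tool_pos: [532.9, 67.0, 192.2]
tcp_rot: [3.141, -0.001, -2.985]
contact_force: [1.1, -0.7, 0.2]
grip_width: 49.5
finger_force: 0.0
```

Emit:
arm_command([
  [-0.197, 0.945, 0],
  [-0.197, 0.945, 0],
  [-0.197, 0.945, 0],
  [-0.197, 0.945, 0],
  [-0.197, 0.945, 0],
], gripper=[50, 50, 50, 50, 50], twist=[0, 0, 0, 0, 0])

```text
time: 31.4
tool_pos: [538.8, 187.5, 192.1]
tcp_rot: [-3.142, -0.002, -2.985]
contact_force: [0.1, -0.3, -0.9]
grip_width: 50.2
finger_force: 0.0
```

Emit:
arm_command([
  [-0.197, 0.945, 0],
  [-0.197, 0.945, 0],
  [-0.197, 0.945, 0],
  [0, 0, 0],
  [0, 0, 0],
], gripper=[50, 50, 50, 50, 50], twist=[0, 0, 0, 0.96, 0.96])

```text
time: 32.02
tool_pos: [542.3, 259.3, 191.9]
tcp_rot: [-3.141, -0.002, 3.128]
contact_force: [-0.1, 0.3, 0.4]
grip_width: 50.2
finger_force: 0.0
```

Emit:
arm_command([
  [0, 0, 0],
  [0, 0, 0],
  [0, 0, 0],
  [0, 0, 0],
  [0, 0, 0],
], gripper=[50, 50, 50, 50, 50], twist=[0.96, 0.96, 0.96, 0, 0])

```text
time: 32.65
tool_pos: [542.6, 259.0, 192.6]
tcp_rot: [-3.141, -0.001, 2.881]
contact_force: [-1.5, -0.1, -0.6]
grip_width: 49.6
finger_force: 0.0
```

Run:
```python
from h import *
np.set_printoptions(precision=2,suppress=True)
o=get_obs();im=capture("wrist");cv2.imwrite("pics/w6.png",im[:,:,::-1]);print(o["time"],o["tool_pos"],o["tcp_rot"])
m=cv2.inRange(cv2.cvtColor(im,cv2.COLOR_RGB2HSV),(14,120,70),(26,255,255))
T=R.from_euler('xyz',o["tcp_rot"])
k,l,s,c=cv2.connectedComponentsWithStats(m)
def pl(u,v,z):
    p,d=wray(o,u,v);return p+d*(z-p[2])/d[2]
for i in range(1,k):
    if s[i,4]>60 and c[i][1]<235:
        print(s[i],c[i],[pl(*c[i],z)[:2] for z in(12,30)])
for n,q,z in(("A",(478.4,282.2),37),("B",(542.2,259.3),49),("C",(612,246.3),61)):
    p=np.r_[q,z];cam=get_calibration("wrist");M=cam["mount"];v=M[:3,:3].T@(T.inv().apply(p-o["tool_pos"])-M[:3,3]);th=np.arctan2(np.hypot(v[0],v[1]),v[2]);print(n,cam["mtx"][:2,2]+297.3*th*v[:2]/np.hypot(v[0],v[1]))
```

```text
32.65 [542.62 258.99 192.58] [-3.14 -0.    2.88]
[ 446   61   66  121 3068] [482.33 116.05] [array([547.34, 605.8 ]), array([543.44, 590.06])]
[257 102  20  20 314] [266.84 111.54] [array([478.14, 283.83]), array([477.59, 283.64])]
[252 155  20  23 337] [261.64 165.66] [array([543.17, 259.84]), array([539.47, 260.8 ])]
[257 207  18  31 414] [265.58 221.17] [array([618.61, 245.29]), array([611.27, 246.96])]
A [265.92 112.69]
B [261.   171.62]
C [265.55 231.81]
```

Emit:
arm_command([
  [0.05, 0, 0.9],
  [0, 0, 0.9],
  [0, 0, 0.9],
  [0, 0, 0.9],
  [0, 0, 0.9],
], gripper=[50, 50, 50, 50, 50], twist=[0, 0, 0, 0, 0])

```text
time: 33.33
tool_pos: [541.5, 259.4, 79.8]
tcp_rot: [3.141, 0.0, 2.88]
contact_force: [0.2, -0.2, 0.4]
grip_width: 49.9
finger_force: 0.0
```

Emit:
arm_command([
  [0, 0, 0.9],
  [0, 0, 0.9],
  [0, 0, 0.9],
  [0, 0, 0.7],
  [0, 0, 0],
], gripper=[50, 50, 50, 50, 50], twist=[0, 0, 0, 0, 0])

```text
time: 33.95
tool_pos: [540.6, 259.1, -5.8]
tcp_rot: [-3.14, -0.002, 2.879]
contact_force: [0.4, -0.1, 0.3]
grip_width: 49.9
finger_force: 0.0
```

Run:
```python
from h import *
capture("wrist");o=get_obs();print(o["tool_pos"],o["contact_force"])
im=capture("wrist");m=cv2.inRange(cv2.cvtColor(im,cv2.COLOR_RGB2HSV),(14,120,70),(26,255,255));cv2.imwrite("pics/w7.png",im[:,:,::-1])
k,l,s,c=cv2.connectedComponentsWithStats(m)
for i in range(1,k):
    if s[i,4]>60: print(s[i],c[i])
```

```text
[541.48183707 259.36764705  -4.66826063] [ 0.53720647  0.54789136 -0.15275684]
[ 251  102   44   43 1433] [272.83670621 122.72923936]
[ 243  209   39   56 1704] [261.7435446  236.19659624]
[169 252  15  46 364] [174.51923077 274.45054945]
[340 252  14  46 368] [347.78532609 274.61141304]
[ 176  297  260   24 2406] [309.99750623 310.96425603]
```

Emit:
arm_command([
  [0, 0, 0],
  [0, 0, 0],
  [0, 0, 0],
  [0, 0, 0],
  [0, 0, 0],
], gripper=[38, 26, 20, 14, 8], twist=[0, 0, 0, 0, 0])

```text
time: 34.67
tool_pos: [541.6, 259.4, -4.3]
tcp_rot: [3.141, 0.0, 2.879]
contact_force: [-0.2, 0.0, -0.0]
grip_width: 15.1
finger_force: 30.0
```

Emit:
arm_command([
  [0, 0, 0],
  [0, 0, 0],
  [0, 0, 0],
  [0, 0, 0],
  [0, 0, 0],
], gripper=[0, 0, 0, 0, 0], twist=[0, 0, 0, 0, 0])

```text
time: 35.3
tool_pos: [541.7, 259.4, -4.3]
tcp_rot: [3.141, 0.0, 2.879]
contact_force: [0.4, 0.7, 3.1]
grip_width: 15.2
finger_force: 30.0
```

Emit:
arm_command([
  [0, 0, -0.5],
  [0, 0, -1],
  [0, 0, -1],
  [0, 0, -1],
  [0, 0, -1],
], gripper=[0, 0, 0, 0, 0], twist=[0, 0, 0, 0, 0])

```text
time: 35.92
tool_pos: [541.4, 259.3, 109.4]
tcp_rot: [3.141, 0.0, 2.879]
contact_force: [-0.2, -0.2, -0.5]
grip_width: 15.3
finger_force: 30.0
```

Emit:
arm_command([
  [0, 0, -1],
  [0, 0, -1],
  [0, 0, -1],
  [0, 0, -0.4],
  [0, 0, 0],
], gripper=[0, 0, 0, 0, 0], twist=[0, 0, 0, 0, 0])

```text
time: 36.55
tool_pos: [541.6, 259.4, 193.4]
tcp_rot: [3.141, 0.001, 2.879]
contact_force: [-0.8, -0.3, -1.7]
grip_width: 15.1
finger_force: 30.0
```

Run:
```python
from h import *
o=get_obs();print(o["tool_pos"],o["tcp_rot"],o["contact_force"],o["grip_width"])
im=capture("wrist");m=cv2.inRange(cv2.cvtColor(im,cv2.COLOR_RGB2HSV),(14,120,70),(26,255,255))
k,l,s,c=cv2.connectedComponentsWithStats(m)
for i in range(1,k):
    if s[i,4]>60: print(s[i],c[i])
psi=o["tcp_rot"][2];d=np.array([487,-363])-o["tool_pos"][:2];print("units",d@[np.cos(psi),np.sin(psi)]/25,d@[np.sin(psi),-np.cos(psi)]/25)
```

```text
[541.61431359 259.40120271 193.44080217] [3.14103254e+00 7.41945927e-04 2.87901933e+00] [-0.79549257 -0.33482032 -1.69121209] 15.059384536248217
[ 445   61   67  121 3054] [481.78716437 116.40635232]
[257 102  20  21 315] [266.55238095 112.08888889]
[ 243  208   37   57 1522] [261.11103811 236.13074901]
[227 254   7  47 218] [229.58256881 276.20183486]
[289 254   7  47 212] [292.59433962 277.00471698]
[ 123  304  265   17 1907] [273.21866807 313.49711589]
units -4.352484138278317 -24.609783632358855
```

Emit:
arm_command([
  [-0.174, -0.984, 0],
  [-0.174, -0.984, 0],
  [-0.174, -0.984, 0],
  [-0.174, -0.984, 0],
  [-0.174, -0.984, 0],
], gripper=[0, 0, 0, 0, 0], twist=[0, 0, 0, 0, 0])

```text
time: 37.22
tool_pos: [529.8, 134.1, 191.6]
tcp_rot: [-3.141, -0.002, 2.879]
contact_force: [0.8, -0.1, -0.8]
grip_width: 15.3
finger_force: 30.0
```

Emit:
arm_command([
  [-0.174, -0.984, 0],
  [-0.174, -0.984, 0],
  [-0.174, -0.984, 0],
  [-0.174, -0.984, 0],
  [-0.174, -0.984, 0],
], gripper=[0, 0, 0, 0, 0], twist=[0, 0, 0, 0, 0])

```text
time: 37.85
tool_pos: [518.8, 9.8, 191.7]
tcp_rot: [-3.141, -0.002, 2.879]
contact_force: [-0.7, -0.3, -0.8]
grip_width: 15.0
finger_force: 30.0
```

Emit:
arm_command([
  [-0.174, -0.984, 0],
  [-0.174, -0.984, 0],
  [-0.174, -0.984, 0],
  [-0.174, -0.984, 0],
  [-0.174, -0.984, 0],
], gripper=[0, 0, 0, 0, 0], twist=[0, 0, 0, 0, 0])

```text
time: 38.48
tool_pos: [507.9, -114.5, 191.6]
tcp_rot: [3.141, -0.003, 2.879]
contact_force: [-0.1, -0.9, -0.7]
grip_width: 15.3
finger_force: 30.0
```

Emit:
arm_command([
  [-0.174, -0.984, 0],
  [-0.174, -0.984, 0],
  [-0.174, -0.984, 0],
  [-0.174, -0.984, 0],
  [-0.174, -0.984, 0],
], gripper=[0, 0, 0, 0, 0], twist=[0, 0, 0, 0, 0])

```text
time: 39.1
tool_pos: [497.1, -238.8, 191.6]
tcp_rot: [3.141, -0.002, 2.879]
contact_force: [-0.2, 0.2, -0.9]
grip_width: 15.1
finger_force: 30.0
```

Emit:
arm_command([
  [-0.174, -0.984, 0],
  [-0.174, -0.984, 0],
  [-0.174, -0.984, 0],
  [-0.174, -0.984, 0],
  [-0.174, -0.984, 0],
], gripper=[0, 0, 0, 0, 0], twist=[0, 0, 0, 0, 0])

```text
time: 39.72
tool_pos: [486.6, -364.1, 192.5]
tcp_rot: [3.141, -0.001, 2.879]
contact_force: [0.2, 0.2, -1.2]
grip_width: 14.8
finger_force: 30.0
```

Emit:
arm_command([
  [0, 0, 1],
  [0, 0, 1],
  [0, 0, 1],
  [0, 0, 1],
  [0, 0, 1],
], gripper=[0, 0, 0, 0, 0], twist=[0, 0, 0, 0, 0])

```text
time: 40.35
tool_pos: [486.8, -363.3, 66.8]
tcp_rot: [3.141, -0.0, 2.879]
contact_force: [0.2, -0.1, -0.3]
grip_width: 14.9
finger_force: 30.0
```

Run:
```python
from h import *
capture("wrist");o=get_obs();im=capture("wrist");print(o["time"],o["tool_pos"],o["contact_force"],o["grip_width"])
cv2.imwrite("pics/w8.png",im[:,:,::-1])
m=cv2.inRange(cv2.cvtColor(im,cv2.COLOR_RGB2HSV),(20,150,90),(32,255,255));k,l,s,c=cv2.connectedComponentsWithStats(m)
def pl(u,v,z):
    p,d=wray(o,u,v);return (p+d*(z-p[2])/d[2]).round(0)
for i in range(1,k):
    if s[i,4]>300: print(s[i],c[i],pl(*c[i],5))
```

```text
40.4 [ 485.17099797 -361.82470339   63.23448823] [-0.38987956  0.90278803 -2.18752258] 15.269621227298655
[  158   100   188   165 18843] [256.94868121 177.5093138 ] [ 470. -361.    5.]
```

Emit:
arm_command([
  [0, 0, 0.9],
  [0, 0, 0.9],
  [0, 0, 0.7],
  [0, 0, 0.2],
  [0, 0, 0.1],
], gripper=[0, 0, 0, 0, 0], twist=[0, 0, 0, 0, 0])

```text
time: 41.08
tool_pos: [487.3, -363.2, -1.6]
tcp_rot: [-3.141, 0.001, 2.879]
contact_force: [-0.2, -0.6, -1.2]
grip_width: 14.9
finger_force: 30.0
```

Emit:
arm_command([
  [0, 0, 0.03],
  [0, 0, 0.03],
  [0, 0, 0.03],
  [0, 0, 0],
  [0, 0, 0],
], gripper=[0, 0, 0, 0, 0], twist=[0, 0, 0, 0, 0])

```text
time: 41.7
tool_pos: [486.9, -362.8, -4.2]
tcp_rot: [3.142, 0.0, 2.879]
contact_force: [-0.5, 0.8, -1.6]
grip_width: 15.1
finger_force: 30.0
```

Emit:
arm_command([
  [0, 0, 0.03],
  [0, 0, 0.02],
  [0, 0, 0],
  [0, 0, 0],
  [0, 0, 0],
], gripper=[0, 0, 0, 0, 0], twist=[0, 0, 0, 0, 0])

```text
time: 42.32
tool_pos: [487.2, -362.9, -4.4]
tcp_rot: [-3.141, 0.001, 2.879]
contact_force: [-1.8, 2.1, 6.8]
grip_width: 14.9
finger_force: 30.0
```

Contact is 6.8 N, so the foot is on the tray floor. I'll release slowly and go up.

Emit:
arm_command([
  [0, 0, 0],
  [0, 0, 0],
  [0, 0, 0],
  [0, 0, 0],
  [0, 0, 0],
], gripper=[17, 19, 24, 32, 40], twist=[0, 0, 0, 0, 0])

```text
time: 42.95
tool_pos: [486.9, -362.7, -5.6]
tcp_rot: [3.141, -0.0, 2.879]
contact_force: [0.0, -0.2, 0.6]
grip_width: 37.2
finger_force: 0.0
```

Emit:
arm_command([
  [0, 0, 0],
  [0, 0, 0],
  [0, 0, -0.4],
  [0, 0, -0.8],
  [0, 0, -1],
], gripper=[50, 50, 50, 50, 50], twist=[0, 0, 0, 0, 0])

```text
time: 43.58
tool_pos: [486.8, -362.7, 50.4]
tcp_rot: [3.141, -0.0, 2.879]
contact_force: [1.0, -0.7, -0.0]
grip_width: 49.6
finger_force: 0.0
```

Emit:
arm_command([
  [0, 0, -1],
  [0, 0, -1],
  [0, 0, -1],
  [0, 0, -1],
  [0, 0, -1],
], gripper=[50, 50, 50, 50, 50], twist=[0, 0, 0, 0, 0])

```text
time: 44.2
tool_pos: [486.9, -362.7, 176.2]
tcp_rot: [-3.141, 0.001, 2.879]
contact_force: [0.1, -0.1, -0.1]
grip_width: 50.3
finger_force: 0.0
```

Run:
```python
from h import *
np.set_printoptions(precision=1,suppress=True)
capture("wrist");o=get_obs();im=capture("wrist");cv2.imwrite("pics/w9.png",im[:,:,::-1]);print(o["tool_pos"],o["contact_force"])
hsv=cv2.cvtColor(im,cv2.COLOR_RGB2HSV);T=R.from_euler('xyz',o["tcp_rot"]);cam=get_calibration("wrist");M=cam["mount"]
def pj(p):
    v=M[:3,:3].T@(T.inv().apply(np.array(p,float)-o["tool_pos"])-M[:3,3]);r=np.hypot(v[0],v[1]);return cam["mtx"][:2,2]+297.3*np.arctan2(r,v[2])*v[:2]/r
b,t=pj((487,-363,12)),pj((487,-363,49));print("expect foot",b,"top",t)
# darker, less yellow brass vs tray
m=cv2.inRange(hsv,(12,100,60),(21,255,255));m[235:]=0;k,l,s,c=cv2.connectedComponentsWithStats(m)
for i in range(1,k):
    if s[i,4]>40: print(s[i],c[i])
# scene/side views, posts A and C unmoved
for n in("scene","side"):
    f=capture(n);a=cv2.imread(f"pics/{n}0.png")[:,:,::-1]
    d=np.abs(f.astype(int)-a).sum(2);cv2.imwrite(f"pics/{n}9.png",f[:,:,::-1])
    for nm,q in(dict(A=(401,257),C=(361,295),rest=(218,180),board=(255,255),spool=(244,303),cell=(202,260),flux=(146,228),jar=(334,352)) if n=="scene" else dict(A=(213,340),C=(159,294),rest=(285,162),spool=(154,209),cell=(192,173),driver=(352,177),jar=(106,275))).items():
        print(n,nm,np.median(d[q[1]-10:q[1]+10,q[0]-10:q[0]+10]),(d[q[1]-10:q[1]+10,q[0]-10:q[0]+10]>90).mean().round(2))
```

```text
[ 488.2 -363.9  179.9] [ 0.4 -1.1  3.3]
expect foot [261.8 165.6] top [261.7 172.6]
[409 112  14  12 102] [415.6 117.5]
[394 116  10  16  92] [398.9 123.7]
[253 156  20  24 359] [262.4 166.7]
[429 188  11   9  88] [434.1 191.9]
[416 190   7  16  73] [419.1 198.4]
scene A 20.0 0.0
scene C 19.0 0.0
scene rest 17.0 0.01
scene board 14.0 0.0
scene spool 35.0 0.0
scene cell 19.0 0.0
scene flux 23.0 0.0
scene jar 8.0 0.0
side A 34.0 0.0
side C 33.0 0.0
side rest 31.0 0.02
side spool 56.0 0.0
side cell 31.0 0.0
side driver 32.0 0.0
side jar 13.0 0.0
```

```bash
python3 -c "
from plant import *
print(close_job())"
```

```text
the job is handed in; nothing more can be done
None
```

The bore is 37 mm deep: the rod met a firm bottom with its yellow band at the mouth. The rod is back in its rest, post B (37 mm shank) stands upright in the yellow tray, the final pictures showed everything else unmoved where I compared it, and I handed the job in after about 44 s of robot time.

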